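Clamp a scoop blank in the open bay of a three-bay carving jig

TASK

Lay the loose scoop blank flat in the jig's empty bay, bowl end towards the fixed metal stop, and let go of it. Then turn that bay's knob clockwise, by feel, until its sprung pad holds the blank against the stop with about 10 N: firm, but short of bottoming the pad's spring. Do not brush the two neighbouring knobs or disturb the axe, the whetstone and the wooden cup.

Things in the scene. Friction and masses are not known exactly. Their poses are not given: they have to be found in the camera images.
- blank: Loose scoop blank of pale wood, about 60 g, 108 mm long, 24 mm thick, flat on the green mat. Origin: centre of its underside; z up; x along its length. Handle 22 mm wide from x = -54 to +17 mm; bowl end 44 mm wide to +47 mm, then its tip, 26 mm wide, to +54 mm. Centre of mass near x = +6 mm; pinch it across the handle's sides at about x = -4 mm.
- bay_bed (a point): Point on the bed of the jig's empty bay (24 mm above the table) where the clamped blank's middle goes, within about 6 mm. z up, x along the bay from its knob to its stop, y across. No side walls: lay the blank along x, within 8 mm and 7 degrees of the middle line. With its middle at x = -5 mm (-4 mm if the knob is already at 0.15 rad) it clears both pad and stop by 3 mm or more.
- knob_open_grip (a point): Centre of the grip of the empty bay's knob, on its vertical axis, 73 mm above the table, 106 mm from bay_bed towards -x. The knob is a black disc with an upright bar 40 mm long and 14 mm thick; the bar's top is 10 mm above this point and the disc 18 mm below it. x along the bar, z up. Pinch it across the 14 mm.
- knob_open (a joint): Angle of the empty bay's knob, rad: 0 with the bar along the bay's x, grows clockwise seen from above, to 1.9; starts at 0 to 0.15; stays where left. Friction 0.16 N m, against the motion and, at rest, either way. The pad pushes the blank to the stop (under 1 N) and bites at 0.75 to 1.35; from there 80 N and 0.8 N m more per rad: 0.12 rad past the bite is right (10 N, 0.1 N m). At 16 N its spring bottoms.
- jaw_open: The empty bay's jaw: steel bar from the housing under the knob, with a rubber pad 30 mm wide on a 8 N/mm spring, acting 12 mm above the bed. With the knob at 0 its origin is 33 mm from bay_bed towards -x and 6 mm below it, and the pad's face is 63 mm from bay_bed towards -x; both move to +x by 10 mm per rad of the knob.
- knob_a_grip (a point): Grip centre of a neighbouring knob, of the same shape and height as the empty bay's, 66 or 132 mm from it across the bays; x along its bar. Its bay already holds a blank. Not to be touched.
- knob_b_grip (a point): Grip centre of the other neighbouring knob, likewise.
- knob_a: The first neighbouring knob itself, origin on its axis at the underside of its disc, 47 mm above the table.
- knob_b: The other neighbouring knob itself, likewise.
- knob_a_end (a point): End of the first neighbouring knob's bar, 20 mm from its axis.
- knob_b_end (a point): End of the other neighbouring knob's bar, 20 mm from its axis.
- axe: Carving axe lying flat, 320 mm long along its y, head at +y; steel head up to 80 mm broad reaching 65 mm to -x, 25 mm high. Leave alone.
- whetstone: Grey stone on a dark wooden base, 150 x 55 x 28 mm, long side along its x. Leave alone.
- wooden_cup: Wooden cup, 72 mm across, 70 mm high. Leave alone.
- blank_bowl (a point): Middle of the top of the blank's wide bowl end, 32 mm from its origin towards +x, 24 mm up.
- bay_open: The empty bay: dark wooden floor 225 x 62 x 6 mm on the plywood board, origin under it, 33 mm from bay_bed towards -x, same axes. At its +x end an aluminium stop 50 mm wide, 28 mm high; its face was set anywhere from 52.5 to 58.5 mm beyond bay_bed and stays there (exact place not reported). Two like bays beside it hold clamped blanks.
Things that resemble listed ones, but are neither listed nor needed, are in the scene too. Of the things like the blank, leave any that is pink; of the rest the smaller one is meant.

How it is judged:
By the outcome, as a careful person would: the job done as asked, in the order asked, and still so for the second after the job is handed in, with the robot touching nothing.
It also fails if it takes over 59 s, if anything falls off the work surface, if the arm or the gripper's body presses on something with over 40 N, if the wrist force passes 120 N, or if a joint passes its speed limit or range.

ROBOT

A 6-joint arm with a two-finger parallel gripper is mounted at the origin on the work surface. World frame = base frame: x ahead of the robot, y to its left, z up, the work surface at z = 0. Lengths are in mm, angles in degrees, forces in N, time in s.
With the tool pointing down it reaches from about 225 to 875 mm from the base axis. Payload 3.4 kg.
Tool frame: the origin (TCP) lies between the finger pads; the fingertips stand 17 mm ahead of it and the grasp point (between the pads) lies 2 mm behind it; z points along the fingers, y is the direction in which the jaws open and shut (so a half turn about z gives the same grasp; the last joint's range is limited). The gripper opens to 85 mm and grips with 20 to 120 N. Pads are 22 mm wide; open, the fingers measure 114 mm over their backs; the gripper's body (76 mm by 85 mm) begins 54 mm behind the grasp point. The pads swing forward as they close: fully open they stand 13 mm farther back than shut.
Start: joints at [-82.964, 15.808, 86.224, -0, 77.962, -6.933], TCP at [138.797, -558.029, 248.328] pointing down, gripper open.
Joint ranges: [-165.64, 165.64], [-43.16, 119.46], [12.63, 154.43], [-67.54, 247.53], [6.08, 155.33], [-154.97, 154.97]. Speed limits (degrees/s): [147.25, 147.25, 180, 180, 180, 180].

INTERFACE

Orientations are given as [roll, pitch, yaw] about the fixed x, y, z axes, in that order (R = Rz(yaw) Ry(pitch) Rx(roll)).
In Python, from rig import r gives the robot as it stands.
- The arm moves only by the tool move_arm, never from a script. Its argument "commands" is a list of rows, each an object of numbers: "tx", "ty", "tz": the shift along the world's x, y, z each as a share of 80 cm, from -1 to 1; "wx", "wy", "wz": the turn, a rotation vector about the world's x, y, z each as a share of 120 degrees, from -1 to 1; "claw": the opening, from 0 (shut) to 1 (fully open). In form: [{"tx": .., "ty": .., "tz": .., "wx": .., "wy": .., "wz": .., "claw": ..}, ...]. A call has 1 to 8 rows; each row shifts and turns the commanded pose from where the row before left it; what a row does not reach is not made up. A row lasts 1/10 s, in which the tool goes at most 50 mm and 8.59 degrees, less where a joint would pass 70% of its speed; a pose out of reach is approached as far as the arm can. A call with a number of a shift or a turn outside -1 to 1 is refused whole. A call with a gripper value outside its range is refused whole. The fingers move at their own pace and stop on an object; the grip force is fixed at half the most. Time passes only in rows, so rows that do not move let the fingers close. It gives the time, the measured TCP pose, the force and the opening at its end, in the units of the state.
- r.state(): the state, without advancing time (a new reading comes with each control period).
- r.grab_frame(name): name is "side" or "top" or "wrist"; returns a dict with "color" (400x640x3 uint8, red, green, blue), "range_z" (400x640 float32, mm along the optical axis (not along the pixel's ray), 0 where there is no reading), "fx", "fy", "cx", "cy" (pixels), "R" (3x3) and "t" (3): a world point X has camera coordinates R X + t. Camera axes: x right, y down, z forward; pixel columns grow to the right and rows downward; lengths in mm; the calibration is good to about 2 mm. A picture is of the moment at which its call begins.
- r.hand_in(): hands the job in, once; it reports no verdict.
The state is a dict: "time_s": time; "qpos": joint angles; "qd": joint speeds; "joint_torque": joint torques, N m; "tool_pos": TCP position; "orientation": TCP orientation; "contact_force": force on the tool from outside, world axes, zero at the start; "wrist_torque": the same for the moment, N m; "opening": opening from 0.0 (shut) to 1.0 (fully open).
Only numpy, scipy, OpenCV 4.12 (cv2) and the standard library are available. Lean on these libraries where they do the work, as an engineer would, in place of code of your own. Each camera call takes 0.05 s, during which the arm holds its last target. There are 200 camera calls.

## Working session

There is one attempt and no reset: what is moved stays moved. The work goes in short steps, Python scripts to look and compute and a tool call to move; the robot and the scene stay as the last step left them, time stands still between calls to the robot, and variables do not carry over. Pictures are saved under pics/ and viewed, about 8 in all and at most 12, crops included, and the job is handed in when it is done.

Besides the shell and the picture viewer there is one more tool, called after "Call:" in YAML: its name, and indented under it one key for each argument. move_arm: Moves the arm, as the interface text tells. Shift numbers are shares of 80 cm and turn numbers shares of 120 degrees, none past 1 either way. Its arguments: {"type":"object","properties":{"commands":{"type":"array"}},"required":["commands"]}

```bash
mkdir -p pics; cat > h.py <<'E'
import numpy as np, cv2
from rig import r
def grab(n):
    f=r.grab_frame(n); np.savez('pics/%s.npz'%n,**f); return f
def load(n): return dict(np.load('pics/%s.npz'%n))
def save(f,name,box=None,s=1):
    im=f['color'][...,::-1]
    if box: im=im[box[1]:box[3],box[0]:box[2]]
    cv2.imwrite('pics/'+name,cv2.resize(im,None,fx=s,fy=s,interpolation=cv2.INTER_CUBIC))
def cloud(f):
    v,u=np.mgrid[:400,:640]; z=f['range_z']
    c=np.stack([(u-f['cx'])/f['fx']*z,(v-f['cy'])/f['fy']*z,z],-1)
    return (c-f['t'])@f['R']
def onplane(f,u,v,z):
    d=f['R'].T@np.array([(u-f['cx'])/f['fx'],(v-f['cy'])/f['fy'],1]); o=-f['R'].T@f['t']
    return o+d*(z-o[2])/d[2]
E
python3 - <<'E'
from h import *
for n in ('top','side'):
    f=grab(n); save(f,n+'0.png',s=1.25); print(n,-f['R'].T@f['t'],f['R'][2])
E
```

```text
top [ 214.92544034 -142.7076206  1537.00795837] [ 0.14946471  0.00987433 -0.98871775]
side [-187.44493822  667.48469792 1207.51022556] [ 0.40884289 -0.54072546 -0.73516221]
```

View pics/top0.png

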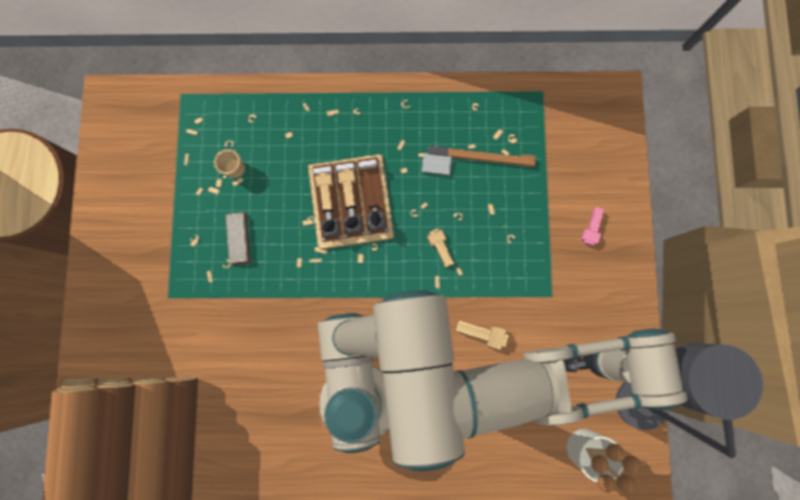

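View pics/side0.png

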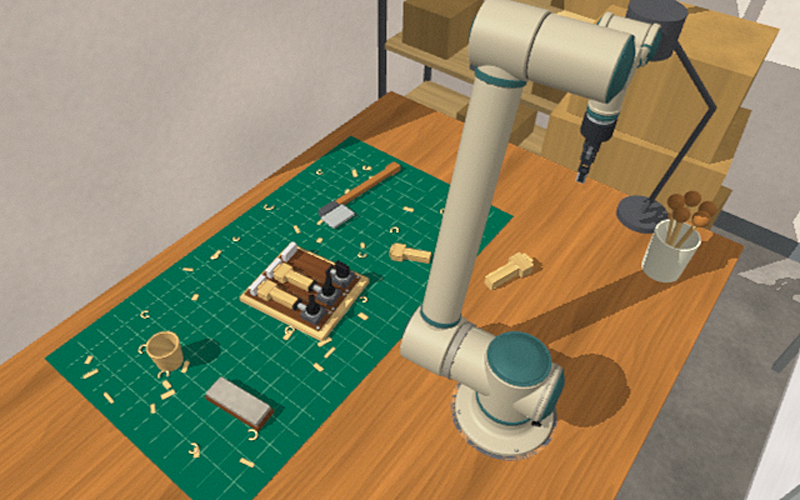

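The top view shows three things that could be the blank. One is pale and on the mat at (441,247), with its bowl to the upper left. One is pale, larger and on bare wood at (485,335). The third is pink, at (594,226). I choose the one on the mat. The empty bay is the jig's right one, with its knob at (375,218) and its stop at (367,163).

```bash
python3 - <<'E'
from h import *
f=load('top'); save(f,'top1.png',(240,118,380,222),5.5)
P=cloud(f)
def sizes(box,zlo,zhi):
    m=np.zeros((400,640),bool); m[box[1]:box[3],box[0]:box[2]]=1
    m&=(P[...,2]>zlo)&(P[...,2]<zhi)
    q=P[m]; (c,s,a)=cv2.minAreaRect(q[:,:2].astype(np.float32)); print(box,len(q),np.round(c,1),np.round(s,1),round(a,1),np.median(q[:,2]))
    return q
sizes((335,178,372,218),14,40)
sizes((360,250,415,285),14,40)
sizes((240,118,320,200),60,100)
q=sizes((285,160,315,190),60,100);print(q.round(0)[:60:3])
s=load('side'); Q=cloud(s)
def blob(b,zlo,zhi):
    m=np.zeros((400,640),bool); m[b[1]:b[3],b[0]:b[2]]=1; m&=(Q[...,2]>zlo)&(Q[...,2]<zhi)
    q=Q[m]; c,S,a=cv2.minAreaRect(q[:,:2].astype(np.float32)); print('side',b,len(q),np.round(c,1),np.round(S,1),round(a,1),np.round(np.median(q[:,2]),1)); return q
blob((305,190,350,215),14,40); blob((185,190,300,275),77,90)
E
```

```text
(335, 178, 372, 218) 246 [ 430.7 -228.1] [107.4  43.6] 17.5 22.82389787582177
(360, 250, 415, 285) 446 [ 192.2 -341.5] [141.2  56.6] 71.6 30.438755194038446
(240, 118, 320, 200) 173 [538.9 -16.6] [116.8 241.5] 52.6 81.23721584171456
(285, 160, 315, 190) 56 [508.3 -24.3] [40.2 57.2] 1.1 80.76348228713007
[[529. -49.  78.]
 [525. -49.  79.]
 [520. -46.  86.]
 [517. -42.  82.]
 [517. -53.  82.]
 [513. -49.  84.]
 [511. -45.  77.]
 [507.   3.  82.]
 [507. -49.  79.]
 [505.   0.  72.]
 [502. -50.  87.]
 [502.   0.  70.]
 [500. -49.  82.]
 [500.   1.  64.]
 [496. -49.  82.]
 [493. -46.  81.]
 [489. -42.  81.]
 [490. -52.  76.]
 [489. -48.  64.]]
side (305, 190, 350, 215) 246 [ 430.9 -229.7] [107.6  47.4] 24.5 21.3
side (185, 190, 300, 275) 146 [494.7  25.6] [ 40.1 158.7] 10.9 81.0
```

View pics/top1.png

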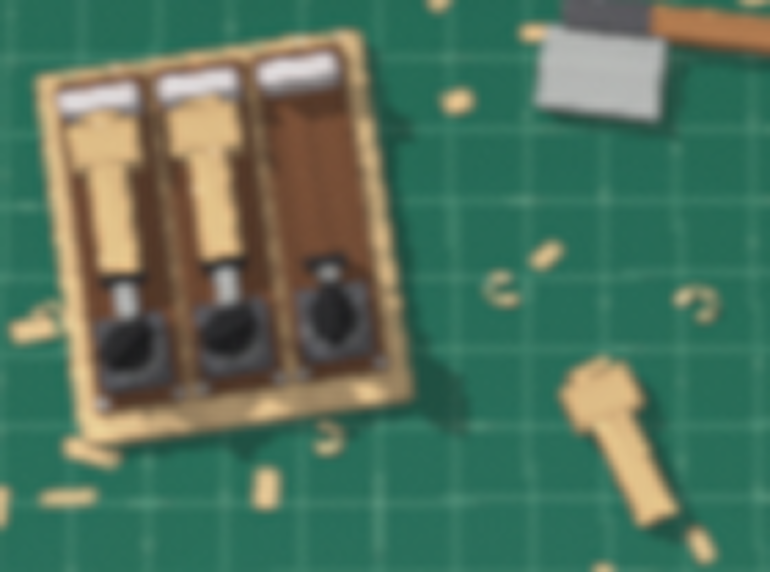

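Only the mat blank measures 107 x 44 mm, and the other pale one is 141 x 57 mm, so the choice holds. The crop shows the empty bay's knob near (333,312), its bar nearly along the bay, and the blank's bowl at (600,395).

```bash
python3 - <<'E'
from h import *
s=r.state(); print(s)
f=load('top')
# bay stop / board corners: crop px -> world
pt=lambda u,v,z: onplane(f,240+u/5.5-.4,118+v/5.5-.4,z).round(1)
for n,u,v,z in [('stopL',258,75,50),('stopR',338,68,50),('knob',333,312,83),('padL',308,264,40),('padR',346,258,40),
 ('bL',40,75,18),('bR',355,35,18),('bbL',80,440,18),('bbR',410,395,18),('bowl',602,395,24),('hEnd',660,520,24)]: print(n,pt(u,v,z))
E
```

```text
{'time_s': 0.1, 'qpos': array([-8.29661930e+01,  1.58451008e+01,  8.62873756e+01,  7.28042402e-04,
        7.79612267e+01, -6.93300476e+00]), 'qd': array([-0.02363069,  0.01187412, -0.14408595, -0.00036584, -0.11316271,
       -0.03962492]), 'joint_torque': array([ 1.44688205e-03, -4.17701054e+01, -2.46404833e+01, -1.81507862e-04,
        5.73327328e-03, -2.06399292e-06]), 'tool_pos': array([ 138.72582266, -557.57202132,  247.51931622]), 'orientation': array([-1.79907068e+02, -1.20173573e-02,  1.39666495e+01]), 'contact_force': array([-0.51047115, -0.15852091, -0.30336082]), 'wrist_torque': array([0.01324802, 0.05649346, 0.00449159]), 'opening': 1.0014590741333442}
stopL [669.5   2.1  50. ]
stopR [673.9 -50.   50. ]
knob [505.4 -49.8  83. ]
padL [545.7 -30.7  40. ]
padR [549.6 -55.3  40. ]
bL [680.  150.6  18. ]
bR [706.5 -59.3  18. ]
bbL [434.2 118.5  18. ]
bbR [463.1 -96.2  18. ]
bowl [ 461.6 -220.9   24. ]
hEnd [ 380.  -257.2   24. ]
```

Call:
move_arm:
  commands:
    - {"tx":0.04,"ty":0.045,"claw":1}
    - {"tx":0.04,"ty":0.045,"claw":1}
    - {"tx":0.04,"ty":0.045,"claw":1}
    - {"tx":0.04,"ty":0.045,"claw":1}
    - {"tx":0.04,"ty":0.045,"claw":1}
    - {"tx":0.04,"ty":0.045,"claw":1}
    - {"tx":0.04,"ty":0.045,"claw":1}
    - {"tx":0.04,"ty":0.045,"claw":1}

```text
schema error: expected keys tx, ty, tz, wx, wy, wz, claw
```

Call:
move_arm:
  commands:
    - {"tx":0.045,"ty":0.05,"tz":0,"wx":0,"wy":0,"wz":0.008,"claw":1}
    - {"tx":0.04,"ty":0.045,"tz":0,"wx":0,"wy":0,"wz":0.008,"claw":1}
    - {"tx":0.04,"ty":0.045,"tz":0,"wx":0,"wy":0,"wz":0.008,"claw":1}
    - {"tx":0.04,"ty":0.045,"tz":0,"wx":0,"wy":0,"wz":0.008,"claw":1}
    - {"tx":0.04,"ty":0.045,"tz":0,"wx":0,"wy":0,"wz":0.008,"claw":1}
    - {"tx":0.04,"ty":0.045,"tz":0,"wx":0,"wy":0,"wz":0.008,"claw":1}
    - {"tx":0.04,"ty":0.045,"tz":0,"wx":0,"wy":0,"wz":0.008,"claw":1}
    - {"tx":0.04,"ty":0.045,"tz":0,"wx":0,"wy":0,"wz":0.008,"claw":1}

```text
time_s: 0.9
tool_pos: [397.0, -267.1, 248.1]
orientation: [-180.0, 0.0, 21.7]
contact_force: [0.5, -1.7, -0.0]
opening: 1.0
```

```bash
python3 - <<'E'
from h import *
s=r.state(); print(s['tool_pos'],s['orientation'])
f=grab('wrist'); save(f,'w0.png',s=1.25); print(-f['R'].T@f['t'],f['R'][2])
E
```

```text
[ 397.01576596 -267.07806617  248.1344132 ] [-1.79996024e+02  8.33426245e-03  2.16743941e+01]
[ 463.89077849 -240.2138094   373.62516884] [-0.26241802 -0.10348041 -0.9593897 ]
```

View pics/w0.png

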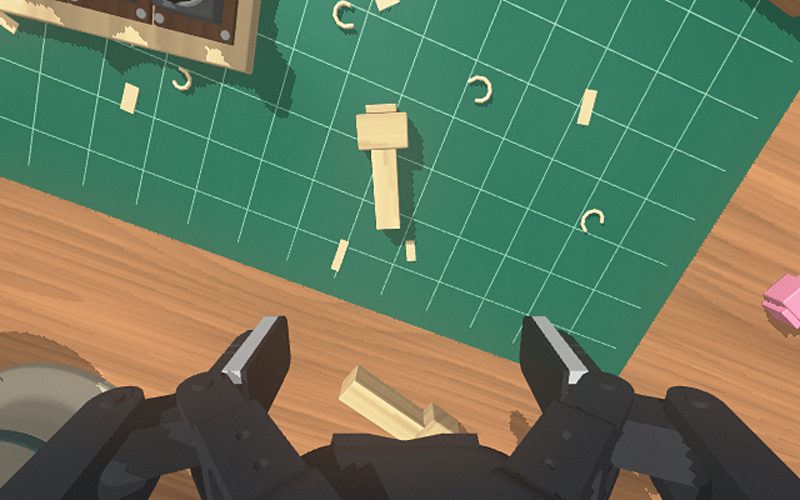

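The wrist view shows the blank flat on the mat, with its bowl at (382,130) and handle end at (388,222). The shavings nearby are clear of it.

```bash
cat >> h.py <<'E'
def fitblank(f,zlo,zhi,c0,rad=75):
    "fit planar outline of blank top to points; returns x,y,yaw of origin"
    from scipy.optimize import minimize
    P=cloud(f); m=(P[...,2]>zlo)&(P[...,2]<zhi)&(np.hypot(P[...,0]-c0[0],P[...,1]-c0[1])<rad)
    q=P[m][:,:2]; a0=c0[2]
    def mask(X,Y): return np.where(X<17,abs(Y)<11,np.where(X<47,abs(Y)<22,abs(Y)<13))&(abs(X)<54)
    g=np.stack(np.meshgrid(np.arange(-90,91,1.5),np.arange(-90,91,1.5)),-1).reshape(-1,2)
    from scipy.spatial import cKDTree
    G=g+c0[:2]; occ=cKDTree(q).query(G)[0]<1.8
    def cost(p):
        c,s=np.cos(p[2]),np.sin(p[2]); d=G-p[:2]
        return np.mean(mask(d@[c,s],d@[-s,c])!=occ)*1e3
    best=min((minimize(cost,[c0[0]+dx,c0[1]+dy,np.radians(a0+da)],method='Nelder-Mead',options=dict(initial_simplex=np.array([c0[0]+dx,c0[1]+dy,np.radians(a0+da)])+np.array([[0,0,0],[4,0,0],[0,4,0],[0,0,.07]]))) for dx in(-3,3) for dy in(-3,3) for da in(-3,3)),key=lambda o:o.fun)
    return best.x[0],best.x[1],np.degrees(best.x[2]),best.fun,occ.sum()*2.25,np.median(P[m][:,2])
E
python3 - <<'E'
from h import *
for n in('wrist','top','side'): print(n,np.round(fitblank(load(n),16,34,(431,-229,22)),2))
E
```

```text
wrist [ 431.05 -233.72   25.34   11.2  3447.     23.86]
top [ 431.99 -231.87   24.93   29.37 2268.     22.89]
side [ 429.84 -229.4    24.36   49.38 1971.     21.55]
```

Call:
move_arm:
  commands:
    - {"tx":0.038,"ty":0.041,"tz":0,"wx":0,"wy":0,"wz":0.029,"claw":1}
    - {"tx":0,"ty":0,"tz":-0.055,"wx":0,"wy":0,"wz":0,"claw":1}
    - {"tx":0,"ty":0,"tz":-0.055,"wx":0,"wy":0,"wz":0,"claw":1}
    - {"tx":0,"ty":0,"tz":-0.055,"wx":0,"wy":0,"wz":0,"claw":0.8}
    - {"tx":0,"ty":0,"tz":-0.055,"wx":0,"wy":0,"wz":0,"claw":0.8}
    - {"tx":0,"ty":0,"tz":-0.04,"wx":0,"wy":0,"wz":0,"claw":0.8}
    - {"tx":0,"ty":0,"tz":-0.025,"wx":0,"wy":0,"wz":0,"claw":0.8}
    - {"tx":0,"ty":0,"tz":0,"wx":0,"wy":0,"wz":0,"claw":0.7}

```text
time_s: 1.75
tool_pos: [424.4, -234.7, 17.5]
orientation: [-179.6, 0.2, 25.1]
contact_force: [-0.3, 0.8, 0.9]
opening: 0.698
```

Call:
move_arm:
  commands:
    - {"tx":0,"ty":0,"tz":0,"wx":0,"wy":0,"wz":0,"claw":0.35}
    - {"tx":0,"ty":0,"tz":0,"wx":0,"wy":0,"wz":0,"claw":0.35}
    - {"tx":0,"ty":0,"tz":0,"wx":0,"wy":0,"wz":0,"claw":0}
    - {"tx":0,"ty":0,"tz":0,"wx":0,"wy":0,"wz":0,"claw":0}
    - {"tx":0,"ty":0,"tz":0,"wx":0,"wy":0,"wz":0,"claw":0}
    - {"tx":0,"ty":0,"tz":0,"wx":0,"wy":0,"wz":0,"claw":0}

```text
time_s: 2.35
tool_pos: [427.7, -236.9, 21.9]
orientation: [179.8, -0.1, 25.1]
contact_force: [-0.8, 0.5, 6.9]
opening: 0.242
```

Call:
move_arm:
  commands:
    - {"tx":0,"ty":0,"tz":0.02,"wx":0,"wy":0,"wz":0,"claw":0}
    - {"tx":0,"ty":0,"tz":0.04,"wx":0,"wy":0,"wz":0,"claw":0}
    - {"tx":0.02,"ty":0.01,"tz":0.05,"wx":0,"wy":0,"wz":-0.03,"claw":0}
    - {"tx":0.035,"ty":0.018,"tz":0.045,"wx":0,"wy":0,"wz":-0.03,"claw":0}
    - {"tx":0.035,"ty":0.018,"tz":0.045,"wx":0,"wy":0,"wz":-0.03,"claw":0}
    - {"tx":0.035,"ty":0.018,"tz":0.045,"wx":0,"wy":0,"wz":-0.03,"claw":0}
    - {"tx":0.035,"ty":0.018,"tz":0.03,"wx":0,"wy":0,"wz":-0.022,"claw":0}
    - {"tx":0,"ty":0,"tz":0,"wx":0,"wy":0,"wz":0,"claw":0}

```text
time_s: 3.15
tool_pos: [559.8, -169.6, 245.0]
orientation: [179.7, -0.6, 8.2]
contact_force: [-0.3, 0.7, -2.1]
opening: 0.243
```

```bash
python3 - <<'E'
from h import *
s=r.state(); print(s['tool_pos'],s['orientation'],s['opening'],s['contact_force'],s['time_s'])
f=grab('wrist'); save(f,'w1.png',s=1.25); print(-f['R'].T@f['t'],f['R'][2])
print('bay/blank now', np.round(fitblank(f,s['tool_pos'][2]-10,s['tool_pos'][2]+15,(s['tool_pos'][0]+4,s['tool_pos'][1]+.5,8)),2))
E
```

```text
[ 559.80534485 -169.56353788  245.0341152 ] [179.73579568  -0.61253318   8.23613261] 0.2431077908038078 [-0.27182431  0.74135087 -2.12823282] 3.15
[ 629.54681099 -158.50926924  371.28533552] [-0.26842037 -0.04287704 -0.96234716]
bay/blank now [ 566.2  -168.19    8.73   19.19 3408.75  247.16]
```

View pics/w1.png

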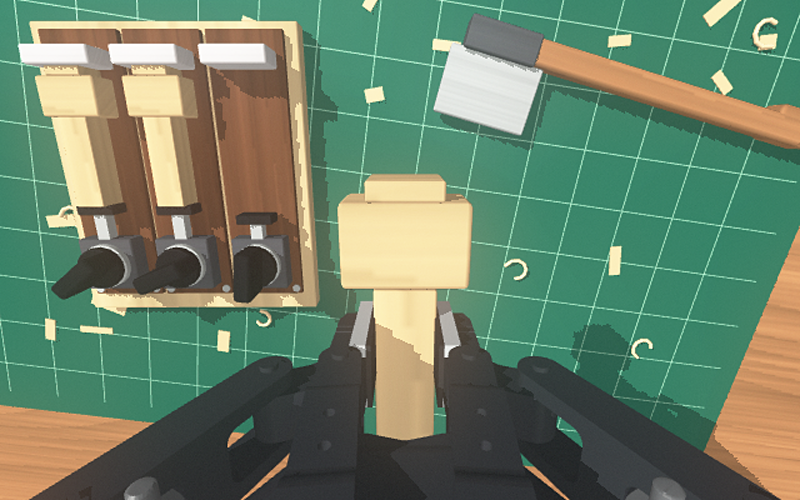

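The blank is held level, bowl forward, at (405,240). The empty bay is the jig's right one, with its stop at (237,55), pad at (257,218) and knob at (255,270).

```bash
python3 - <<'E'
from h import *
f=load('wrist'); P=cloud(f); Z=P[...,2]
R=lambda m:cv2.minAreaRect(P[m][:,:2].astype(np.float32))
v,u=np.mgrid[:400,:640]; jig=(u<262)&(v<250)
m=jig&(Z>76)&(Z<90)
n,l=cv2.connectedComponents(m.astype(np.uint8))
for i in range(1,n):
    k=l==i
    if k.sum()>40:
        q=P[k]; c,s,a=R(k); w=np.linalg.svd(q[:,:2]-q[:,:2].mean(0),full_matrices=False)[2][0]; print('knobtop',k.sum(),np.round(c,1),np.round(s,1),round(a,1),'pca',round(np.degrees(np.arctan2(w[1],w[0]))%180,1),np.median(q[:,2]).round(1))
m=jig&(Z>46)&(Z<58)&(P[...,0]>640)
n,l=cv2.connectedComponents(m.astype(np.uint8))
for i in range(1,n):
    k=l==i
    if k.sum()>40: c,s,a=R(k); print('stop',k.sum(),np.round(c,1),np.round(s,1),round(a,1),np.median(Z[k]).round(1))
# floor edges of the empty bay at z=24
for px in [(204,28),(283,28),(233,290),(300,290),(222,200),(296,200)]: print('floor',px,onplane(f,px[0]/1.25,px[1]/1.25,24).round(1))
print('stop face base z24',onplane(f,203/1.25,68/1.25,24).round(1),onplane(f,270/1.25,68/1.25,24).round(1))
m=jig&(Z>32)&(Z<46)&(u>185)&(u<225)&(v>165)&(v<182); c,s,a=R(m); print('pad',np.round(c,1),np.round(s,1),a)
save(f,'w1c.png',(155,10,260,250),2.4)
E
```

```text
knobtop 589 [508.2 -48.8] [39.1 13.3] 2.3 pca 2.2 82.6
knobtop 636 [489.2  81.6] [14.4 40.7] 45.9 pca 137.4 82.6
knobtop 591 [498.3  17. ] [14.  41.6] 29.9 pca 119.8 82.6
stop 1215 [648.7 105.6] [23.6 50.8] 8.2 51.5
stop 1663 [656.5  40.7] [32.9 51. ] 0.1 50.5
stop 926 [672.6 -24.3] [13.5 50.7] 8.4 51.9
floor (204, 28) [691.6   9.4  24. ]
floor (283, 28) [700.5 -52.5  24. ]
floor (233, 290) [471.3 -18.9  24. ]
floor (300, 290) [480.3 -81.6  24. ]
floor (222, 200) [555.9  -7.1  24. ]
floor (296, 200) [565.2 -72.   24. ]
stop face base z24 [662.1  10.   24. ] [669.9 -43.8  24. ]
pad [545.5 -42.8] [12.1 30. ] 8.624889373779297
```

View pics/w1c.png

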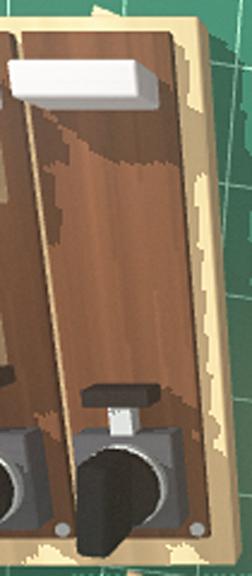

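```bash
python3 - <<'E'
from h import *
f=load('wrist'); P=cloud(f); v,u=np.mgrid[:400,:640]
t=np.array([559.8,-169.6]); a=np.radians(8.3); D=P[...,:2]-t; X=D@[np.cos(a),np.sin(a)]; Y=D@[-np.sin(a),np.cos(a)]
m=(P[...,2]>225)&(u>260)&(u<390)&(v>130)&(v<235)&(X>12)
for lo in range(12,70,4):
    k=m&(X>=lo)&(X<lo+4)
    if k.any(): print(lo,k.sum(),Y[k].min().round(1),Y[k].max().round(1),P[...,2][k].mean().round(1))
k=m&(P[...,2]>243); print('tip',np.percentile(X[k],[99,99.9,100]))
kk=k&(abs(Y)>15)&(abs(Y)<21); print('wide',X[kk].min(),X[kk].max())
E
```

```text
20 560 -21.6 22.0 246.8
24 936 -21.6 22.5 247.2
28 937 -21.2 22.3 247.2
32 971 -21.7 22.6 247.3
36 997 -21.4 22.3 247.3
40 1020 -21.7 22.3 247.4
44 1061 -21.4 22.3 247.4
48 1251 -21.7 22.1 245.4
52 652 -12.5 13.4 247.5
56 731 -12.4 13.4 242.8
68 60 0.9 0.9 371.3
tip [58.55989711 70.61728394 70.61728394]
wide 22.083770829211293 51.771636582085094
```

Call:
move_arm:
  commands:
    - {"tx":0.014,"ty":0.042,"tz":0,"wx":0,"wy":0,"wz":0,"claw":0}
    - {"tx":0.014,"ty":0.042,"tz":0,"wx":0,"wy":0,"wz":0,"claw":0}
    - {"tx":0.014,"ty":0.042,"tz":0,"wx":0,"wy":0,"wz":0,"claw":0}
    - {"tx":0.013,"ty":0.043,"tz":0,"wx":0,"wy":0,"wz":0,"claw":0}
    - {"tx":0,"ty":0,"tz":-0.055,"wx":0,"wy":0,"wz":0,"claw":0}
    - {"tx":0,"ty":0,"tz":-0.055,"wx":0,"wy":0,"wz":0,"claw":0}
    - {"tx":0,"ty":0,"tz":-0.05,"wx":0,"wy":0,"wz":0,"claw":0}
    - {"tx":0,"ty":0,"tz":0,"wx":0,"wy":0,"wz":0,"claw":0}

```text
time_s: 4.0
tool_pos: [592.1, -34.9, 105.9]
orientation: [-179.8, 0.9, 8.1]
contact_force: [-0.6, 0.3, -0.9]
opening: 0.244
```

```bash
python3 - <<'E'
from h import *
s=r.state(); print(s['tool_pos'],s['orientation'],s['contact_force'])
E
```

```text
[592.09643202 -34.88511091 105.92098584] [-179.75035646    0.86988286    8.08819489] [-0.63572776  0.25971407 -0.92554476]
```

Call:
move_arm:
  commands:
    - {"tx":0,"ty":0,"tz":0,"wx":0,"wy":0,"wz":0,"claw":0}
    - {"tx":0,"ty":0,"tz":0,"wx":0,"wy":0,"wz":0,"claw":0}
    - {"tx":0,"ty":0,"tz":0,"wx":0,"wy":0,"wz":0,"claw":0}

```text
time_s: 4.3
tool_pos: [600.1, -35.9, 114.8]
orientation: [179.9, -0.3, 8.1]
contact_force: [-0.3, -0.5, -0.1]
opening: 0.242
```

Call:
move_arm:
  commands:
    - {"tx":0.003,"ty":0.001,"tz":-0.015,"wx":0,"wy":0,"wz":0.001,"claw":0}
    - {"tx":0,"ty":0,"tz":-0.015,"wx":0,"wy":0,"wz":0,"claw":0}
    - {"tx":0,"ty":0,"tz":-0.015,"wx":0,"wy":0,"wz":0,"claw":0}
    - {"tx":0,"ty":0,"tz":-0.015,"wx":0,"wy":0,"wz":0,"claw":0}
    - {"tx":0,"ty":0,"tz":-0.01,"wx":0,"wy":0,"wz":0,"claw":0}
    - {"tx":0,"ty":0,"tz":0,"wx":0,"wy":0,"wz":0,"claw":0}
    - {"tx":0,"ty":0,"tz":0,"wx":0,"wy":0,"wz":0,"claw":0}
    - {"tx":0,"ty":0,"tz":0,"wx":0,"wy":0,"wz":0,"claw":0}

```text
time_s: 5.1
tool_pos: [601.3, -34.5, 56.7]
orientation: [180.0, -0.0, 8.2]
contact_force: [-0.8, -0.9, -0.2]
opening: 0.242
```

```bash
python3 - <<'E'
from h import *
f=grab('wrist'); s=r.state(); print(s['tool_pos'],s['orientation'])
P=cloud(f); a=np.radians(8.3); D=P[...,:2]-s['tool_pos'][:2]; X=D@[np.cos(a),np.sin(a)]; Y=D@[-np.sin(a),np.cos(a)]; Z=P[...,2]
k=(abs(Y)<10)&(X>20)&(X<61)&(abs(Z-59)<3); print('tip',np.percentile(X[k],[98,99,100]),np.median(Z[k]))
for lo,hi in((-20,-15),(15,20)):
  k=(Y>lo)&(Y<hi)&(X>10)&(abs(Z-59)<3)&(X<60); print('wide',X[k].min(),X[k].max())
k=(abs(Y)<25)&(X>58)&(X<85)&(abs(Z-52)<2.5); print('stop top',np.percentile(X[k],[0,1,2,50,99,100]),Y[k].min(),Y[k].max(),np.median(Z[k]))
k=(X>22)&(X<48)&(abs(Z-59)<3)&(abs(Y)<30); print('bowl Y',Y[k].min(),Y[k].max())
save(f,'w2.png',s=1.25)
E
```

```text
[601.3008879  -34.52381253  56.79654716] [ 1.79978887e+02 -3.66136143e-02  8.21032430e+00]
tip [58.04994206 58.3271708  58.61420645] 58.502372088092095
wide 10.846628332576186 51.411848068537196
wide 10.875413017165629 51.67746175088181
stop top [58.14351926 58.45510818 58.5491127  72.45811225 79.26624245 79.65803339] -24.850442768800107 24.936772987698124 51.937974260601315
bowl Y -21.64177496404637 22.37515107914533
```

View pics/w2.png

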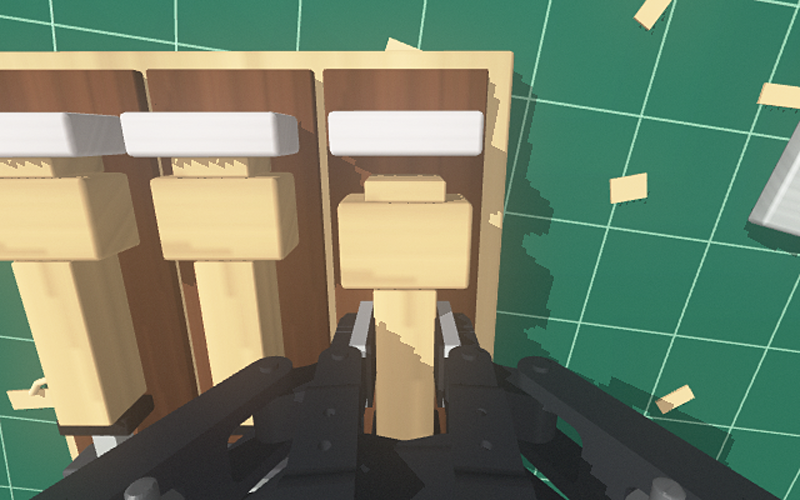

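Call:
move_arm:
  commands:
    - {"tx":0.0037,"ty":0.0005,"tz":0,"wx":0,"wy":0,"wz":0.001,"claw":0}
    - {"tx":0,"ty":0,"tz":0,"wx":0,"wy":0,"wz":0,"claw":0}
    - {"tx":0,"ty":0,"tz":-0.005,"wx":0,"wy":0,"wz":0,"claw":0}
    - {"tx":0,"ty":0,"tz":-0.005,"wx":0,"wy":0,"wz":0,"claw":0}
    - {"tx":0,"ty":0,"tz":0,"wx":0,"wy":0,"wz":0,"claw":0}
    - {"tx":0,"ty":0,"tz":0,"wx":0,"wy":0,"wz":0,"claw":0}
    - {"tx":0,"ty":0,"tz":0,"wx":0,"wy":0,"wz":0,"claw":0}

```text
time_s: 5.85
tool_pos: [604.0, -34.1, 48.3]
orientation: [180.0, -0.0, 8.3]
contact_force: [0.1, -0.3, -0.4]
opening: 0.238
```

Call:
move_arm:
  commands:
    - {"tx":0,"ty":0,"tz":-0.0013,"wx":0,"wy":0,"wz":0,"claw":0}
    - {"tx":0,"ty":0,"tz":-0.0012,"wx":0,"wy":0,"wz":0,"claw":0}
    - {"tx":0,"ty":0,"tz":0,"wx":0,"wy":0,"wz":0,"claw":0}
    - {"tx":0,"ty":0,"tz":0,"wx":0,"wy":0,"wz":0,"claw":0}
    - {"tx":0,"ty":0,"tz":0,"wx":0,"wy":0,"wz":0,"claw":0}

```text
time_s: 6.35
tool_pos: [604.0, -34.0, 46.4]
orientation: [180.0, -0.0, 8.3]
contact_force: [0.6, -0.2, -0.9]
opening: 0.237
```

Call:
move_arm:
  commands:
    - {"tx":0,"ty":0,"tz":-0.0008,"wx":0,"wy":0,"wz":0,"claw":0}
    - {"tx":0,"ty":0,"tz":0,"wx":0,"wy":0,"wz":0,"claw":0}
    - {"tx":0,"ty":0,"tz":0,"wx":0,"wy":0,"wz":0,"claw":0}

```text
time_s: 6.65
tool_pos: [604.1, -34.1, 46.0]
orientation: [180.0, -0.0, 8.3]
contact_force: [-0.8, 0.1, 2.0]
opening: 0.241
```

Call:
move_arm:
  commands:
    - {"tx":0,"ty":0,"tz":0,"wx":0,"wy":0,"wz":0,"claw":0.28}
    - {"tx":0,"ty":0,"tz":0,"wx":0,"wy":0,"wz":0,"claw":0.34}
    - {"tx":0,"ty":0,"tz":0,"wx":0,"wy":0,"wz":0,"claw":0.4}
    - {"tx":0,"ty":0,"tz":0,"wx":0,"wy":0,"wz":0,"claw":0.4}
    - {"tx":0,"ty":0,"tz":0,"wx":0,"wy":0,"wz":0,"claw":0.4}

```text
time_s: 7.15
tool_pos: [604.0, -34.1, 45.6]
orientation: [180.0, 0.0, 8.3]
contact_force: [0.7, -0.6, -0.1]
opening: 0.401
```

Call:
move_arm:
  commands:
    - {"tx":0,"ty":0,"tz":0.01,"wx":0,"wy":0,"wz":0,"claw":0.4}
    - {"tx":0,"ty":0,"tz":0.025,"wx":0,"wy":0,"wz":0,"claw":0.4}
    - {"tx":0,"ty":0,"tz":0.05,"wx":0,"wy":0,"wz":0,"claw":0.4}
    - {"tx":0,"ty":0,"tz":0.05,"wx":0,"wy":0,"wz":0,"claw":0.4}
    - {"tx":0,"ty":0,"tz":0.05,"wx":0,"wy":0,"wz":0,"claw":0.4}
    - {"tx":-0.05,"ty":-0.01,"tz":0.02,"wx":0,"wy":0,"wz":-0.015,"claw":0.4}
    - {"tx":-0.05,"ty":-0.01,"tz":0,"wx":0,"wy":0,"wz":-0.015,"claw":0.45}
    - {"tx":0,"ty":0,"tz":0,"wx":0,"wy":0,"wz":-0.018,"claw":0.45}

```text
time_s: 7.95
tool_pos: [518.5, -50.0, 210.8]
orientation: [180.0, 0.2, 2.4]
contact_force: [0.1, 0.4, 0.1]
opening: 0.451
```

Call:
move_arm:
  commands:
    - {"tx":0,"ty":0,"tz":0,"wx":0,"wy":0,"wz":0,"claw":0.45}
    - {"tx":0,"ty":0,"tz":0,"wx":0,"wy":0,"wz":0,"claw":0.45}
    - {"tx":0,"ty":0,"tz":0,"wx":0,"wy":0,"wz":0,"claw":0.45}

```text
time_s: 8.25
tool_pos: [524.9, -50.1, 209.8]
orientation: [180.0, -0.0, 2.6]
contact_force: [0.4, 0.6, 0.1]
opening: 0.454
```

```bash
python3 - <<'E'
from h import *
f=grab('wrist'); s=r.state(); print(s['tool_pos'],s['orientation'],s['time_s'])
P=cloud(f); Z=P[...,2]
print('blank',np.round(fitblank(f,44,50,(608.7,-34,8.3)),2))
for c in((508.2,-48.7),(498.3,17),(489,81.6)):
  m=(Z>79)&(Z<88)&(np.hypot(P[...,0]-c[0],P[...,1]-c[1])<30)
  if m.sum()<50: print('few',m.sum()); continue
  k=cv2.minAreaRect(P[m][:,:2].astype(np.float32)); q=P[m][:,:2]; w=np.linalg.svd(q-q.mean(0),full_matrices=False)[2][0]
  print('knob',m.sum(),np.round(k[0],1),np.round(k[1],1),round(k[2],1),np.degrees(np.arctan2(w[1],w[0]))%180)
save(f,'w3.png',s=1.25)
E
```

```text
[524.79854404 -50.04151536 209.59532728] [ 1.79996155e+02 -1.05382515e-02  2.60821842e+00] 8.3
blank [ 608.04  -33.11    8.15   95.01 6212.25   47.78]
knob 708 [508.3 -48.1] [39.1 13.8] 2.0 1.607784984034879
knob 698 [498.6  16.7] [14.1 39.7] 30.7 119.7042537704327
knob 687 [489.3  82.1] [13.8 40.2] 45.9 136.39370952881882
```

View pics/w3.png

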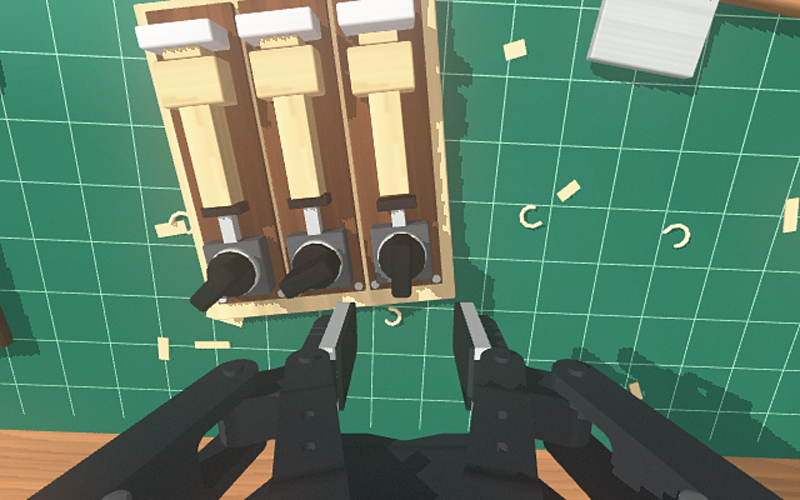

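The blank lies flat and straight at (608,-33), yaw 8.2, with gaps to the pad and the stop. No knob has moved. Turning the knob far enough at this wrist angle would exceed joint 6's range, so I first give the gripper a half turn above the knob.

Call:
move_arm:
  commands:
    - {"tx":-0.0205,"ty":0.002,"tz":0,"wx":0,"wy":0,"wz":0.07,"claw":0.35}
    - {"tx":0,"ty":0,"tz":0,"wx":0,"wy":0,"wz":0.07,"claw":0.35}
    - {"tx":0,"ty":0,"tz":0,"wx":0,"wy":0,"wz":0.07,"claw":0.35}
    - {"tx":0,"ty":0,"tz":0,"wx":0,"wy":0,"wz":0.07,"claw":0.35}
    - {"tx":0,"ty":0,"tz":0,"wx":0,"wy":0,"wz":0.07,"claw":0.35}
    - {"tx":0,"ty":0,"tz":0,"wx":0,"wy":0,"wz":0.07,"claw":0.35}
    - {"tx":0,"ty":0,"tz":0,"wx":0,"wy":0,"wz":0.07,"claw":0.35}
    - {"tx":0,"ty":0,"tz":0,"wx":0,"wy":0,"wz":0.07,"claw":0.35}

```text
time_s: 9.1
tool_pos: [508.2, -48.4, 209.3]
orientation: [-180.0, 0.0, 70.2]
contact_force: [0.0, -0.0, 0.3]
opening: 0.352
```

Call:
move_arm:
  commands:
    - {"tx":0,"ty":0,"tz":0,"wx":0,"wy":0,"wz":0.07,"claw":0.35}
    - {"tx":0,"ty":0,"tz":0,"wx":0,"wy":0,"wz":0.07,"claw":0.35}
    - {"tx":0,"ty":0,"tz":0,"wx":0,"wy":0,"wz":0.07,"claw":0.35}
    - {"tx":0,"ty":0,"tz":0,"wx":0,"wy":0,"wz":0.07,"claw":0.35}
    - {"tx":0,"ty":0,"tz":0,"wx":0,"wy":0,"wz":0.07,"claw":0.35}
    - {"tx":0,"ty":0,"tz":0,"wx":0,"wy":0,"wz":0.07,"claw":0.35}
    - {"tx":0,"ty":0,"tz":0,"wx":0,"wy":0,"wz":0.07,"claw":0.35}
    - {"tx":0,"ty":0,"tz":0,"wx":0,"wy":0,"wz":0.07,"claw":0.35}

```text
time_s: 9.9
tool_pos: [508.2, -48.4, 209.3]
orientation: [-180.0, -0.0, 137.4]
contact_force: [-0.8, -0.9, -0.3]
opening: 0.35
```

Call:
move_arm:
  commands:
    - {"tx":0,"ty":0,"tz":0,"wx":0,"wy":0,"wz":0.07,"claw":0.35}
    - {"tx":0,"ty":0,"tz":0,"wx":0,"wy":0,"wz":0.07,"claw":0.35}
    - {"tx":0,"ty":0,"tz":0,"wx":0,"wy":0,"wz":0.07,"claw":0.35}
    - {"tx":0,"ty":0,"tz":0,"wx":0,"wy":0,"wz":0.07,"claw":0.35}
    - {"tx":0,"ty":0,"tz":0,"wx":0,"wy":0,"wz":0.07,"claw":0.35}
    - {"tx":0,"ty":0,"tz":0,"wx":0,"wy":0,"wz":0.024,"claw":0.35}
    - {"tx":0,"ty":0,"tz":0,"wx":0,"wy":0,"wz":0,"claw":0.35}
    - {"tx":0,"ty":0,"tz":0,"wx":0,"wy":0,"wz":0,"claw":0.35}

```text
time_s: 10.7
tool_pos: [508.0, -48.4, 209.4]
orientation: [180.0, -0.0, -178.2]
contact_force: [-0.7, 0.1, 0.2]
opening: 0.35
```

```bash
python3 - <<'E'
from h import *
f=grab('wrist'); s=r.state(); print(s['tool_pos'],s['orientation'],s['time_s'],s['qpos'],s['wrist_torque'],s['contact_force'])
P=cloud(f); Z=P[...,2]
for c in((508.2,-48.7),(498.3,17)):
  m=(Z>79)&(Z<88)&(np.hypot(P[...,0]-c[0],P[...,1]-c[1])<30)
  if m.sum()<50: print('few',m.sum()); continue
  k=cv2.minAreaRect(P[m][:,:2].astype(np.float32)); print('knob',m.sum(),np.round(k[0],1),np.round(k[1],1),round(k[2],1))
E
```

```text
[507.89031656 -48.40241693 209.44512377] [ 1.79986651e+02 -2.00780039e-02 -1.78187585e+02] 10.75 [-1.32672012e+01  1.17472890e+01  9.75801455e+01  8.12299855e-03
  7.06954253e+01 -1.05082301e+02] [-0.0181354  -0.00364881 -0.01602026] [ 0.28671673 -0.1653994   0.60110904]
knob 749 [507.3 -48.4] [39.6 13.6] 2.2
knob 780 [497.7  17. ] [13.9 39.9] 29.5
```

Call:
move_arm:
  commands:
    - {"tx":0,"ty":0,"tz":-0.04,"wx":0,"wy":0,"wz":0,"claw":0.35}
    - {"tx":0,"ty":0,"tz":-0.03,"wx":0,"wy":0,"wz":0,"claw":0.35}
    - {"tx":0,"ty":0,"tz":-0.025,"wx":0,"wy":0,"wz":0,"claw":0.35}
    - {"tx":0,"ty":0,"tz":-0.02,"wx":0,"wy":0,"wz":0,"claw":0.35}
    - {"tx":0,"ty":0,"tz":-0.01,"wx":0,"wy":0,"wz":0,"claw":0.35}
    - {"tx":0,"ty":0,"tz":0,"wx":0,"wy":0,"wz":0,"claw":0.35}
    - {"tx":0,"ty":0,"tz":0,"wx":0,"wy":0,"wz":0,"claw":0.35}
    - {"tx":0,"ty":0,"tz":0,"wx":0,"wy":0,"wz":0,"claw":0.35}

```text
time_s: 11.55
tool_pos: [508.4, -48.6, 110.6]
orientation: [-180.0, 0.1, -178.2]
contact_force: [-0.1, -1.0, 0.0]
opening: 0.348
```

Call:
move_arm:
  commands:
    - {"tx":0,"ty":0,"tz":-0.011,"wx":0,"wy":0,"wz":0,"claw":0.35}
    - {"tx":0,"ty":0,"tz":-0.01,"wx":0,"wy":0,"wz":0,"claw":0.35}
    - {"tx":0,"ty":0,"tz":-0.01,"wx":0,"wy":0,"wz":0,"claw":0.35}
    - {"tx":0,"ty":0,"tz":-0.007,"wx":0,"wy":0,"wz":0,"claw":0.35}
    - {"tx":0,"ty":0,"tz":0,"wx":0,"wy":0,"wz":0,"claw":0.35}
    - {"tx":0,"ty":0,"tz":0,"wx":0,"wy":0,"wz":0,"claw":0.35}
    - {"tx":0,"ty":0,"tz":0,"wx":0,"wy":0,"wz":0,"claw":0.35}

```text
time_s: 12.25
tool_pos: [507.9, -48.5, 79.4]
orientation: [-180.0, 0.0, -178.2]
contact_force: [-0.4, -0.4, -0.5]
opening: 0.347
```

Call:
move_arm:
  commands:
    - {"tx":0,"ty":0,"tz":-0.0035,"wx":0,"wy":0,"wz":0,"claw":0.3}
    - {"tx":0,"ty":0,"tz":0,"wx":0,"wy":0,"wz":0,"claw":0.25}
    - {"tx":0,"ty":0,"tz":0,"wx":0,"wy":0,"wz":0,"claw":0.2}
    - {"tx":0,"ty":0,"tz":0,"wx":0,"wy":0,"wz":0,"claw":0}
    - {"tx":0,"ty":0,"tz":0,"wx":0,"wy":0,"wz":0,"claw":0}
    - {"tx":0,"ty":0,"tz":0,"wx":0,"wy":0,"wz":0,"claw":0}
    - {"tx":0,"ty":0,"tz":0,"wx":0,"wy":0,"wz":0,"claw":0}

```text
time_s: 12.95
tool_pos: [507.6, -48.6, 76.7]
orientation: [-180.0, 0.0, -178.1]
contact_force: [-0.8, -0.9, 2.7]
opening: 0.149
```

```bash
cat > s.py <<'E'
from rig import r
s=r.state(); y=s['orientation'][2]; y=y+360 if y<0 else y
import math
k=math.radians(8.3-(y-180))
print('t',round(s['time_s'],2),'knob',round(k,3),'tau',s['wrist_torque'].round(3),'F',s['contact_force'].round(1),s['tool_pos'].round(1),round(s['opening'],3))
E
python3 s.py
```

```text
t 12.95 knob 0.112 tau [-0.078  0.196  0.159] F [-0.8 -0.9  2.7] [507.6 -48.6  76.7] 0.149
```

Call:
move_arm:
  commands:
    - {"tx":0,"ty":0,"tz":0,"wx":0,"wy":0,"wz":-0.02,"claw":0}
    - {"tx":0,"ty":0,"tz":0,"wx":0,"wy":0,"wz":-0.03,"claw":0}
    - {"tx":0,"ty":0,"tz":0,"wx":0,"wy":0,"wz":-0.03,"claw":0}
    - {"tx":0,"ty":0,"tz":0,"wx":0,"wy":0,"wz":-0.03,"claw":0}
    - {"tx":0,"ty":0,"tz":0,"wx":0,"wy":0,"wz":-0.03,"claw":0}
    - {"tx":0,"ty":0,"tz":0,"wx":0,"wy":0,"wz":-0.03,"claw":0}
    - {"tx":0,"ty":0,"tz":0,"wx":0,"wy":0,"wz":-0.015,"claw":0}
    - {"tx":0,"ty":0,"tz":0,"wx":0,"wy":0,"wz":-0.015,"claw":0}

```text
time_s: 13.75
tool_pos: [507.6, -48.7, 76.7]
orientation: [-180.0, 0.0, 157.8]
contact_force: [-0.9, -0.9, 2.7]
opening: 0.151
```

```bash
python3 s.py
```

```text
t 13.75 knob 0.532 tau [-0.149  0.218  0.155] F [-0.9 -0.9  2.7] [507.6 -48.7  76.7] 0.151
```

Call:
move_arm:
  commands:
    - {"tx":0,"ty":0,"tz":0,"wx":0,"wy":0,"wz":-0.015,"claw":0}
    - {"tx":0,"ty":0,"tz":0,"wx":0,"wy":0,"wz":-0.015,"claw":0}

```text
time_s: 13.95
tool_pos: [507.6, -48.7, 76.7]
orientation: [-180.0, 0.0, 154.2]
contact_force: [-1.0, -1.9, 3.6]
opening: 0.152
```

```bash
python3 s.py
```

```text
t 13.95 knob 0.595 tau [-0.115  0.188  0.117] F [-1.  -1.9  3.6] [507.6 -48.7  76.7] 0.152
```

Call:
move_arm:
  commands:
    - {"tx":0,"ty":0,"tz":0,"wx":0,"wy":0,"wz":-0.015,"claw":0}
    - {"tx":0,"ty":0,"tz":0,"wx":0,"wy":0,"wz":-0.015,"claw":0}

```text
time_s: 14.15
tool_pos: [507.6, -48.7, 76.7]
orientation: [-180.0, 0.0, 150.6]
contact_force: [-0.4, -1.8, 3.4]
opening: 0.15
```

```bash
python3 s.py
```

```text
t 14.15 knob 0.658 tau [-0.113  0.14   0.203] F [-0.4 -1.8  3.4] [507.6 -48.7  76.7] 0.15
```

```bash
cat > a.py <<'E'
from rig import r
import numpy as np, math, sys
N=int(sys.argv[1]) if len(sys.argv)>1 else 5
T=[];J=[]
for i in range(N):
    s=r.state(); T.append(s['wrist_torque'][2]); J.append(s['joint_torque'][5]); r.grab_frame('side')
y=s['orientation'][2]; y=y+360 if y<0 else y
print('t',round(s['time_s'],2),'knob',round(math.radians(188.3-y),3),'tau',np.mean(T).round(3),'sd',np.std(T).round(3),'j6',np.mean(J).round(3),np.std(J).round(4),'F',s['contact_force'].round(1))
E
python3 a.py 6
```

```text
t 14.4 knob 0.657 tau 0.002 sd 0.101 j6 -0.011 0.0877 F [-1.7 -1.5  4.3]
```

Call:
move_arm:
  commands:
    - {"tx":0,"ty":0,"tz":0,"wx":0,"wy":0,"wz":-0.01,"claw":0}
    - {"tx":0,"ty":0,"tz":0,"wx":0,"wy":0,"wz":-0.01,"claw":0}

```text
time_s: 14.65
tool_pos: [507.6, -48.7, 76.7]
orientation: [-180.0, 0.0, 148.2]
contact_force: [-1.7, -1.3, 5.5]
opening: 0.148
```

```bash
python3 a.py 6
```

```text
t 14.9 knob 0.699 tau 0.036 sd 0.038 j6 0.046 0.0565 F [-0.7 -1.6  5.9]
```

Call:
move_arm:
  commands:
    - {"tx":0,"ty":0,"tz":0,"wx":0,"wy":0,"wz":-0.01,"claw":0}
    - {"tx":0,"ty":0,"tz":0,"wx":0,"wy":0,"wz":-0.01,"claw":0}

```text
time_s: 15.15
tool_pos: [507.6, -48.7, 76.7]
orientation: [-180.0, 0.0, 145.8]
contact_force: [-0.7, -1.5, 4.5]
opening: 0.15
```

```bash
python3 a.py 6
```

```text
t 15.4 knob 0.741 tau 0.042 sd 0.05 j6 0.046 0.0563 F [-1.7 -1.3  4.8]
```

```bash
cat > s.py <<'E'
from rig import r
import math
s=r.state(); y=s['orientation'][2]; y=y+360 if y<0 else y
o='%.2f %.3f tau %.3f j6 %.3f Fxy %.1f %.1f'%(s['time_s'],math.radians(188.3-y),s['wrist_torque'][2],s['joint_torque'][5],*s['contact_force'][:2])
print(o); open('log.txt','a').write(o+'\n')
E
python3 s.py
```

```text
15.45 0.741 tau 0.040 j6 0.014 Fxy -2.2 -2.3
```

Call:
move_arm:
  commands:
    - {"tx":0,"ty":0,"tz":0,"wx":0,"wy":0,"wz":-0.01,"claw":0}

```text
time_s: 15.55
tool_pos: [507.6, -48.7, 76.7]
orientation: [-180.0, 0.0, 144.7]
contact_force: [-1.7, -1.2, 4.9]
opening: 0.149
```

```bash
python3 s.py
```

```text
15.55 0.762 tau 0.126 j6 -0.074 Fxy -1.7 -1.2
```

Call:
move_arm:
  commands:
    - {"tx":0,"ty":0,"tz":0,"wx":0,"wy":0,"wz":-0.01,"claw":0}

```text
time_s: 15.65
tool_pos: [507.6, -48.7, 76.7]
orientation: [-180.0, 0.0, 143.4]
contact_force: [-2.1, -1.1, 5.5]
opening: 0.147
```

```bash
python3 s.py
```

```text
15.65 0.783 tau 0.159 j6 -0.008 Fxy -2.1 -1.1
```

Call:
move_arm:
  commands:
    - {"tx":0,"ty":0,"tz":0,"wx":0,"wy":0,"wz":-0.01,"claw":0}

```text
time_s: 15.75
tool_pos: [507.6, -48.7, 76.7]
orientation: [-180.0, 0.0, 142.2]
contact_force: [-2.5, -2.2, 4.8]
opening: 0.151
```

```bash
python3 s.py
```

```text
15.75 0.804 tau 0.128 j6 -0.006 Fxy -2.5 -2.2
```

Call:
move_arm:
  commands:
    - {"tx":0,"ty":0,"tz":0,"wx":0,"wy":0,"wz":-0.01,"claw":0}

```text
time_s: 15.85
tool_pos: [507.6, -48.7, 76.7]
orientation: [-180.0, 0.0, 141.0]
contact_force: [-1.7, -0.4, 5.2]
opening: 0.149
```

```bash
python3 s.py
```

```text
15.85 0.825 tau 0.204 j6 -0.006 Fxy -1.7 -0.4
```

Call:
move_arm:
  commands:
    - {"tx":0,"ty":0,"tz":0,"wx":0,"wy":0,"wz":-0.01,"claw":0}

```text
time_s: 15.95
tool_pos: [507.6, -48.7, 76.7]
orientation: [-180.0, 0.0, 139.8]
contact_force: [-1.1, -1.1, 4.5]
opening: 0.15
```

```bash
python3 s.py
```

```text
15.95 0.846 tau 0.184 j6 -0.006 Fxy -1.1 -1.1
```

Call:
move_arm:
  commands:
    - {"tx":0,"ty":0,"tz":0,"wx":0,"wy":0,"wz":-0.01,"claw":0}

```text
time_s: 16.05
tool_pos: [507.6, -48.7, 76.7]
orientation: [-180.0, 0.0, 138.6]
contact_force: [-1.4, -1.5, 5.6]
opening: 0.153
```

```bash
python3 s.py
```

```text
16.05 0.867 tau 0.147 j6 -0.006 Fxy -1.4 -1.5
```

Call:
move_arm:
  commands:
    - {"tx":0,"ty":0,"tz":0,"wx":0,"wy":0,"wz":-0.01,"claw":0}

```text
time_s: 16.15
tool_pos: [507.6, -48.7, 76.7]
orientation: [-180.0, 0.0, 137.4]
contact_force: [-2.7, -1.2, 5.6]
opening: 0.146
```

```bash
python3 s.py
```

```text
16.15 0.888 tau 0.162 j6 -0.006 Fxy -2.7 -1.2
```

Call:
move_arm:
  commands:
    - {"tx":0,"ty":0,"tz":0,"wx":0,"wy":0,"wz":-0.01,"claw":0}

```text
time_s: 16.25
tool_pos: [507.6, -48.7, 76.7]
orientation: [-180.0, 0.0, 136.2]
contact_force: [-2.1, -2.4, 4.9]
opening: 0.147
```

```bash
python3 s.py
```

```text
16.25 0.909 tau 0.166 j6 -0.006 Fxy -2.1 -2.4
```

Call:
move_arm:
  commands:
    - {"tx":0,"ty":0,"tz":0,"wx":0,"wy":0,"wz":-0.01,"claw":0}

```text
time_s: 16.35
tool_pos: [507.6, -48.7, 76.7]
orientation: [-180.0, 0.0, 135.0]
contact_force: [-1.6, -1.6, 5.8]
opening: 0.151
```

```bash
python3 s.py
```

```text
16.35 0.930 tau 0.154 j6 -0.006 Fxy -1.6 -1.6
```

Call:
move_arm:
  commands:
    - {"tx":0,"ty":0,"tz":0,"wx":0,"wy":0,"wz":-0.01,"claw":0}

```text
time_s: 16.45
tool_pos: [507.6, -48.7, 76.7]
orientation: [-180.0, 0.0, 133.8]
contact_force: [-1.7, -1.1, 5.4]
opening: 0.15
```

```bash
python3 s.py
```

```text
16.45 0.950 tau 0.099 j6 0.005 Fxy -1.7 -1.1
```

Call:
move_arm:
  commands:
    - {"tx":0,"ty":0,"tz":0,"wx":0,"wy":0,"wz":-0.01,"claw":0}

```text
time_s: 16.55
tool_pos: [507.6, -48.7, 76.7]
orientation: [-180.0, 0.0, 132.6]
contact_force: [-1.3, -2.2, 6.1]
opening: 0.148
```

```bash
python3 s.py
```

```text
16.55 0.971 tau 0.182 j6 0.020 Fxy -1.3 -2.2
```

Call:
move_arm:
  commands:
    - {"tx":0,"ty":0,"tz":0,"wx":0,"wy":0,"wz":-0.01,"claw":0}

```text
time_s: 16.65
tool_pos: [507.6, -48.7, 76.7]
orientation: [-180.0, 0.0, 131.5]
contact_force: [-1.0, -1.9, 6.0]
opening: 0.154
```

```bash
python3 s.py
```

```text
16.65 0.992 tau 0.163 j6 0.034 Fxy -1.0 -1.9
```

Call:
move_arm:
  commands:
    - {"tx":0,"ty":0,"tz":0,"wx":0,"wy":0,"wz":-0.01,"claw":0}

```text
time_s: 16.75
tool_pos: [507.6, -48.7, 76.7]
orientation: [-180.0, 0.0, 130.3]
contact_force: [-1.8, -3.0, 5.7]
opening: 0.153
```

```bash
python3 s.py
```

```text
16.75 1.013 tau 0.237 j6 0.049 Fxy -1.8 -3.0
```

Call:
move_arm:
  commands:
    - {"tx":0,"ty":0,"tz":0,"wx":0,"wy":0,"wz":-0.01,"claw":0}

```text
time_s: 16.85
tool_pos: [507.6, -48.7, 76.7]
orientation: [-180.0, 0.0, 129.1]
contact_force: [-1.9, -1.5, 4.2]
opening: 0.149
```

```bash
python3 s.py
```

```text
16.85 1.034 tau 0.249 j6 0.064 Fxy -1.9 -1.5
```

Call:
move_arm:
  commands:
    - {"tx":0,"ty":0,"tz":0,"wx":0,"wy":0,"wz":-0.01,"claw":0}

```text
time_s: 16.95
tool_pos: [507.6, -48.8, 76.7]
orientation: [-180.0, 0.0, 127.9]
contact_force: [-1.7, -2.0, 5.4]
opening: 0.152
```

```bash
python3 s.py
```

```text
16.95 1.055 tau 0.252 j6 0.078 Fxy -1.7 -2.0
```

The joint-6 torque is clean. It stays flat at -0.006 until 0.934 rad, the bite, then climbs about 0.015 per row. One more row gives about +0.1 N m, which is 10 N.

Call:
move_arm:
  commands:
    - {"tx":0,"ty":0,"tz":0,"wx":0,"wy":0,"wz":-0.01,"claw":0}

```text
time_s: 17.05
tool_pos: [507.6, -48.7, 76.7]
orientation: [-180.0, 0.0, 126.7]
contact_force: [-2.6, -1.4, 5.8]
opening: 0.153
```

```bash
python3 s.py
```

```text
17.05 1.076 tau 0.264 j6 0.092 Fxy -2.6 -1.4
```

Call:
move_arm:
  commands:
    - {"tx":0,"ty":0,"tz":0,"wx":0,"wy":0,"wz":0,"claw":0}
    - {"tx":0,"ty":0,"tz":0,"wx":0,"wy":0,"wz":0,"claw":0.2}
    - {"tx":0,"ty":0,"tz":0,"wx":0,"wy":0,"wz":0,"claw":0.3}
    - {"tx":0,"ty":0,"tz":0,"wx":0,"wy":0,"wz":0,"claw":0.33}
    - {"tx":0,"ty":0,"tz":0,"wx":0,"wy":0,"wz":0,"claw":0.33}
    - {"tx":0,"ty":0,"tz":0.01,"wx":0,"wy":0,"wz":0,"claw":0.33}
    - {"tx":0,"ty":0,"tz":0.015,"wx":0,"wy":0,"wz":0,"claw":0.33}
    - {"tx":0,"ty":0,"tz":0.02,"wx":0,"wy":0,"wz":0,"claw":0.33}

```text
time_s: 17.85
tool_pos: [507.4, -48.4, 113.3]
orientation: [-180.0, -0.0, 126.6]
contact_force: [0.3, -0.7, -0.5]
opening: 0.333
```

Call:
move_arm:
  commands:
    - {"tx":0,"ty":0,"tz":0.03,"wx":0,"wy":0,"wz":0,"claw":0.33}
    - {"tx":0,"ty":0,"tz":0.04,"wx":0,"wy":0,"wz":0,"claw":0.33}
    - {"tx":0,"ty":0,"tz":0.04,"wx":0,"wy":0,"wz":0,"claw":0.33}
    - {"tx":0,"ty":0,"tz":0.04,"wx":0,"wy":0,"wz":0,"claw":0.33}
    - {"tx":-0.03,"ty":-0.03,"tz":0,"wx":0,"wy":0,"wz":0,"claw":0.33}
    - {"tx":-0.03,"ty":-0.03,"tz":0,"wx":0,"wy":0,"wz":0,"claw":0.33}
    - {"tx":0,"ty":0,"tz":0,"wx":0,"wy":0,"wz":0,"claw":0.33}
    - {"tx":0,"ty":0,"tz":0,"wx":0,"wy":0,"wz":0,"claw":0.33}

```text
time_s: 18.65
tool_pos: [459.6, -96.7, 233.7]
orientation: [179.9, 0.1, 126.6]
contact_force: [0.0, -0.8, -0.0]
opening: 0.331
```

```bash
python3 - <<'E'
from h import *
f=grab('wrist'); s=r.state(); print(s['tool_pos'],s['contact_force'],s['time_s'])
def knobs(f):
  P=cloud(f); Z=P[...,2]
  for c in((508,-48.5),(498.3,17),(489,81.6)):
    m=(Z>79)&(Z<88)&(np.hypot(P[...,0]-c[0],P[...,1]-c[1])<30)
    if m.sum()<50: print('few',m.sum()); continue
    k=cv2.minAreaRect(P[m][:,:2].astype(np.float32)); print('knob',m.sum(),np.round(k[0],1),np.round(k[1],1),round(k[2],1))
  print('blank',np.round(fitblank(f,44,50,(613,-33.4,8.3),62),2))
knobs(f); g=grab('top'); knobs(g)
a=f['color'][...,::-1]; b=cv2.resize(g['color'][110:230,230:450,::-1],(640,349),interpolation=cv2.INTER_CUBIC)
cv2.imwrite('pics/end.png',cv2.resize(np.vstack([a,b]),None,fx=.8,fy=.8))
E
```

```text
[460.06667113 -96.37254575 233.38477128] [-0.34947539 -0.12456126  0.38434016] 18.7
knob 652 [507.2 -48. ] [14.3 39.1] 36.7
knob 791 [497.6  16.9] [14.4 39.8] 28.8
knob 973 [488.2  82.1] [14.3 39.9] 46.5
blank [ 612.31  -32.31    8.17   45.08 4572.     47.58]
few 8
few 37
few 38
blank [609.75 -32.48   5.72  92.68   0.      nan]
  return _methods._mean(a, axis=axis, dtype=dtype,
  ret = ret.dtype.type(ret / rcount)
```

View pics/end.png

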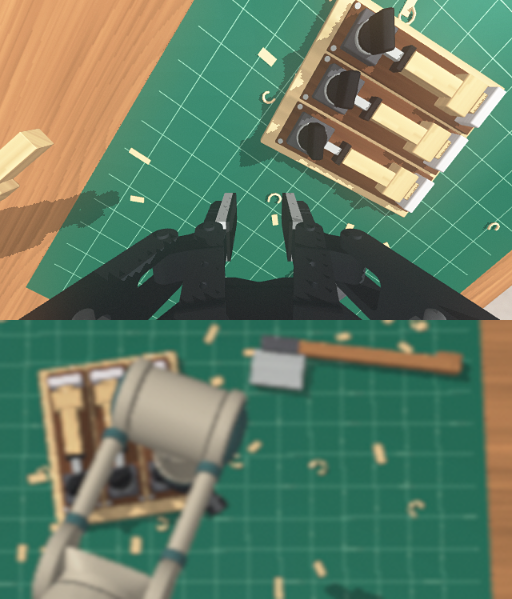

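The final view shows the blank between pad and stop at about (390,175). The neighbouring knobs have not moved and the gripper is clear.

```bash
python3 -c "
from rig import r
print(r.hand_in())"
```

```text
the job is handed in; nothing more can be done
None
```

The blank is clamped in the jig's empty bay at roughly 10 N, and the job is handed in at about 19 s of the 59 s allowed. `hand_in()` reports no verdict.

- **Placing:** I picked up the smaller pale blank from the mat and laid it flat in the bay, bowl end to the stop. I let go of it about 4 mm short of both pad and stop.
- **Clamping:** I gave the gripper a half turn so joint 6 stayed in range, then turned the knob clockwise in small steps. The joint-6 torque showed the bite at about 0.93 rad. I stopped at 1.076 rad, released the knob and backed off.
- **Last checks, wrist camera:**
  - The blank has moved about 4 mm towards the stop, to within about 2 mm of `bay_bed`. It is flat and aligned to about 0.2°.
  - The open knob stayed at about 1.075 rad after release.
  - The neighbouring knobs are unchanged to about 1° and 1 mm.
- **Disagreement:** The torque rise of about 0.1 N m implies 9.8 N, while the angle past the bite (0.14 rad) implies about 11 N. Both are well below the 16 N at which the spring bottoms.
- **Not confirmed:** The last top-view check gave no usable numbers because the arm hid the jig. I did not look at the whetstone and cup again at the end, but the arm never went near them. The axe is in view there and looks undisturbed.

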